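# Plug the eared card into the test fixture until its clips snap, and keep it pressed

### The job

Take the circuit card that has two side ears out of the wooden stand, slide it upright down into the slot of the test fixture and press it until both spring clips snap shut over its ears and it sits fully home on the contact strip. Then keep hold of the card by its grip and keep pressing it down: the job finishes with the robot still holding and firmly pressing the card. Leave the other card, the jar and the potentiometer where they are.

Things in the scene. Friction and masses are not known exactly. Their poses are not given: they have to be found in the camera images.
- card: The card to plug in: upright grey slab 5 mm thick (its x) and 50 mm wide (its y), lower corners rounded; origin at the centre of its bottom edge, z up. Two ears widen it to 60 mm in y, 30 to 40 mm above the origin, sloped below, level on top. A black grip sits above. 60 to 130 g. Starts upright in one of the stand's slots, 22 mm deep; it fits the fixture either way round.
- card_grip (a point): Centre of the card's ribbed black grip, 70 mm above the card's origin. The grip is 12 mm thick (card x), 30 mm wide (card y) and 30 mm high (55 to 85 mm above the card's origin): pinch it from above across its 12 mm, the fingers on its two x sides.
- spare_card: The other card, not to be moved: the same slab 5 x 50 mm, 55 mm high, but with no ears and with a smaller black grip 12 x 20 mm, 55 to 69 mm above its origin (centre of the bottom edge). It stands in the other slot of the stand.
- stand: Fixed wooden block 44 mm (x) x 150 mm (y) x 28 mm high, origin under its centre. Two slots in a row along y, centred at y = +40 and -40 mm, 7 mm (x) by 53 mm (y), slot floors 6 mm above the origin. Which card is in which slot varies.
- fixture: Fixed test fixture: base 46 (x) x 104 (y) x 8 mm, origin under its centre. Two black grooved posts at y = -26 and +26 mm, 36 mm high with flared mouths up to 43 mm; the grooves are 7 mm wide in x and leave 52.6 mm in y, so the card slides straight down between them, its y axis along the fixture's y. Steel spring clips 62 mm high stand outside the posts at y = -36 and +36 mm.
- contact_strip: Fixed brass strip 7 x 40 mm at the bottom of the fixture's slot; its top is 10 mm above the fixture's origin (its own origin is the centre of its underside, 8 mm above the fixture's). The card's bottom edge comes to rest on it.
- seat (a point): Point at the centre of the contact strip's top, 10 mm above the fixture's origin. The card is fully home when its origin is here.
- clip_left (a joint): Spring clip at the fixture's +y end, rad: 0 closed, grows as its top is pushed outward. Pressed down, the card's ears meet both clips' noses 12 mm before home and force them out to about 0.09 (push rises to some 7 to 16 N in all); 3 mm before home the clips snap in over the ears, return to 0 and the push suddenly drops. Then the card stops hard on the strip.
- clip_right (a joint): The same spring clip at the fixture's -y end, same values.
- clip_left_nose (a point): Centre of the round steel nose (6 mm thick) of the clip at the fixture's +y end, 53 mm above the fixture's origin; closed, it reaches in to 26.5 mm from the slot's middle, over the ear.
- flux_jar: Small jar with a dark cap, 41 mm across and 42 mm high, between the robot and the stand; origin under its centre. Leave it alone.
- potentiometer: Small control potentiometer lying on its back with its shaft up, 24 x 19 mm and 34 mm high, behind the fixture; origin under its centre. Leave it alone.

How it is judged:
At the end, for the whole second after the job is handed in: The card stands in the fixture, bottom centre within 3 mm sideways and 2 mm in height of the seat, upright, both clips back under 0.03 rad over its ears, and the robot still holds it by its grip (jaws within 28 mm of the grip's centre) and presses it on the contact strip with over 3 N (horizontal distance between card and seat below 0.003 m and z of card in the frame of seat below 0.002 m and angle between card's own z axis and vertical below 0.06 rad and angle between the y axis of card and the y axis of fixture, either way round below 0.08 rad and value of joint each of clip_left, clip_right below 0.03 rad and contact force between card and contact_strip above 3 N and contact force between the fingers and card above 2 N and distance between the grasp point and card_grip below 0.028 m); the arm keeps its last pose, push and grip.
It fails at once if the other card is moved by more than 15 mm (distance of spare_card from where it was at the start of the episode above 0.015 m).
It fails at once if the jar is moved by more than 20 mm (distance of flux_jar from where it was at the start of the episode above 0.02 m).
It fails at once if the potentiometer is moved by more than 20 mm (distance of potentiometer from where it was at the start of the episode above 0.02 m).
It also fails if it takes over 45 s, if anything falls off the work surface, if the arm or the gripper's body presses on something with over 40 N, if the wrist force passes 120 N, or if a joint passes its speed limit or range.

### The arm

A 6-joint arm with a two-finger parallel gripper is mounted at the origin on a cart in front of the work surface, level with it; the furniture and walls round the work are solid. World frame = base frame: x ahead of the robot, y to its left, z up, the work surface at z = 0. Lengths are in m, angles in rad, forces in N, time in s.
With the tool pointing down it reaches from about 0.4 to 0.925 m from the base axis. Payload 3.4 kg.
Tool frame: the origin (TCP) lies at the very end of the fingers, on their centre line; the grasp point (between the pads) lies 19 mm behind it; z points along the fingers, y is the line along which they close (so a half turn about z gives the same grasp; the last joint's range is limited). The gripper opens to 85 mm and grips with 20 to 120 N. Pads are 22 mm wide; open, the fingers measure 114 mm over their backs; the gripper's body (76 mm by 85 mm) begins 54 mm behind the grasp point. The pads swing forward as they close: fully open they stand 13 mm farther back than shut.
Start: joints at [-1.22, 0.307, 1.506, -0, 1.328, -0.073], TCP at [0.236, -0.524, 0.231] pointing down, gripper open.
Joint ranges: [-3.12, 3.12], [-1.05, 2.28], [0.14, 2.33], [-1.42, 4.57], [0.1, 2.73], [-2.68, 2.68]. Speed limits (rad/s): [2.57, 2.57, 3.14, 3.14, 3.14, 3.14].

### API

Orientations are given as a 3x3 rotation matrix whose columns are the frame's x, y, z axes.
In Python, from rig import manip, camera gives the robot as it stands.
- The arm moves only by the tool step_arm, never from a script. Its argument "deltas" is a list of rows, each a list of 7 numbers: the closure, from -1 (fully open) to 1 (shut), so that 0 is half open, then the shift along the tool's x, y, z in mm, then the turn, a rotation vector about the tool's x, y, z in degrees. In form: [[claw, x, y, z, wx, wy, wz], ...]. A call has 1 to 20 rows; each row shifts and turns the commanded pose from where the row before left it, along the tool's axes as they then stand; what a row does not reach is not made up. A row lasts 1/12 s, in which the tool goes at most 41.7 mm and 7.16 degrees, less where a joint would pass 70% of its speed; a pose out of reach is approached as far as the arm can. A call is refused whole if a number of a shift passes 41.7 or a number of a turn 7.16, either way. A call with a gripper value outside its range is refused whole. The fingers move at their own pace and stop on an object; "squeeze" is the grip in N (left out, the last holds). Time passes only in rows, so rows that do not move let the fingers close. It gives the time, the measured TCP pose, the force, the opening and the grip force at its end, in the units of the state.
- manip.sense(): the state, without advancing time (a new reading comes with each control period).
- camera(name): name is "scene" or "top" or "wrist"; returns a dict with "img" (400x640x3 uint8, red, green, blue), "K" (3x3 intrinsics, pixels), "rvec" (rotation vector, rad) and "tvec" (3), from world to camera coordinates, as OpenCV has them; the wrist camera has in their place "hand_eye" (4x4, takes a point from camera to tool coordinates, whose origin is the TCP and whose axes are the flange's). Camera axes: x right, y down, z forward; pixel columns grow to the right and rows downward; lengths in m; the calibration is good to about 2 mm. A picture is of the moment at which its call begins: read the wrist's pose just before it. There is no depth.
- manip.sign_off(): hands the job in; it is judged then, once.
The state is a dict: "time_s": time; "qpos": joint angles; "dq": joint speeds; "tau": joint torques, N m; "position": TCP position; "tool_rot": TCP orientation; "wrist_force": force on the tool from outside, world axes, zero at the start; "moment": the same for the moment, N m; "grip_width": opening from 0.0 (shut) to 1.0 (fully open); "grasp_force": force on a finger pad.
Only numpy, scipy, OpenCV 4.12 (cv2) and the standard library are available. Lean on these libraries where they do the work, as an engineer would, in place of code of your own. Each camera call takes 0.05 s, during which the arm holds its last target. There are 200 camera calls.

## Working session

There is one attempt and no reset: what is moved stays moved. The work goes in short steps, Python scripts to look and compute and a tool call to move; the robot and the scene stay as the last step left them, time stands still between calls to the robot, and variables do not carry over. Pictures are saved under pics/ and viewed, at most 10 in all, crops included, and the job is handed in when it is done.

Besides the shell and the picture viewer there is one more tool, called as name(argument=value, ...) on one line, values as JSON. step_arm: Moves the arm, as the interface text tells. Its arguments: {"type":"object","properties":{"deltas":{"type":"array","items":{"type":"array","items":{"type":"number"}}},"squeeze":{"type":"number"}},"required":["deltas"]}

```bash
mkdir -p pics
cat > h.py <<'E'
import numpy as np, cv2
from rig import manip, camera
def save(c,n): cv2.imwrite(f'pics/{n}.png',c['img'][:,:,::-1])
def ray(c,uv,s=None):
    p=cv2.undistortPoints(np.array([[uv]],float),c['K'],None)[0,0]; d=np.array([p[0],p[1],1.])
    if 'hand_eye' in c:
        T=np.eye(4);T[:3,:3]=np.array(s['tool_rot']);T[:3,3]=s['position'];T=T@np.array(c['hand_eye'])
        return T[:3,3],T[:3,:3]@d
    R=cv2.Rodrigues(np.array(c['rvec'],float))[0]
    return -R.T@np.array(c['tvec'],float).ravel(),R.T@d
def at(c,uv,z,s=None):
    o,d=ray(c,uv,s); return (o+d*(z-o[2])/d[2]).round(4)
def proj(c,P,s=None):
    P=np.atleast_2d(np.array(P,float))
    if 'hand_eye' in c:
        T=np.eye(4);T[:3,:3]=np.array(s['tool_rot']);T[:3,3]=s['position'];T=np.linalg.inv(T@np.array(c['hand_eye']))
        r,t=cv2.Rodrigues(T[:3,:3])[0],T[:3,3]
    else: r,t=np.array(c['rvec'],float),np.array(c['tvec'],float)
    return cv2.projectPoints(P,r,t,c['K'],None)[0][:,0]
E
python3 - <<'E'
from h import *
s=manip.sense();print(s)
for n in('top','scene'):
    c=camera(n);save(c,n+'0');np.save(n+'.npy',c,allow_pickle=True);print(n,c['K'],-cv2.Rodrigues(np.array(c['rvec'],float))[0].T@np.array(c['tvec']))
E
```

```text
{'time_s': 0.0, 'qpos': array([-1.22046531e+00,  3.07542949e-01,  1.50770529e+00,  1.29753181e-05,
        1.32839945e+00, -7.35125067e-02]), 'dq': array([ 0.00029738,  0.00169596,  0.00041746,  0.00083105, -0.00128416,
        0.00040389]), 'tau': array([ 8.05236436e-05, -4.57544839e+01, -2.51912266e+01,  2.62930344e-04,
        1.31601424e-02, -3.20118374e-05]), 'position': array([ 0.23620695, -0.52345657,  0.23038623]), 'tool_rot': array([[ 9.11516305e-01,  4.11263352e-01, -6.93475463e-04],
       [ 4.11263904e-01, -9.11514267e-01,  1.93453457e-03],
       [ 1.63490393e-04, -2.04856123e-03, -9.99997888e-01]]), 'wrist_force': array([-0.04245423,  1.05513394, -0.57000809]), 'moment': array([ 3.82687535e-03, -2.41087644e-02,  6.36315026e-05]), 'grasp_force': 0.0, 'grip_width': 0.9991517242794876}
top [[462.85754162   0.         321.57702187]
 [  0.         462.85754162 200.35075705]
 [  0.           0.           1.        ]] [0.34572626 0.16125536 0.9797682 ]
scene [[443.91080115   0.         327.04433521]
 [  0.         443.91080115 200.46663828]
 [  0.           0.           1.        ]] [0.02604377 0.41408068 0.72764393]
```

View pics/top0.png

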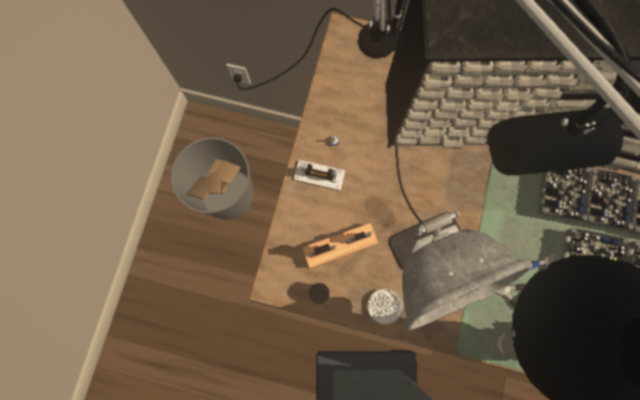

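View pics/scene0.png

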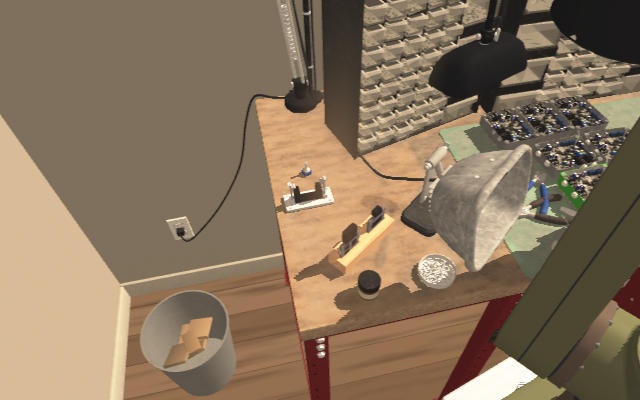

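The top view shows the fixture near (320,174), the stand near (341,246), the jar at (319,293) and the pot at (334,141). In the scene view the fixture is at (308,195) and the stand at (362,240). I'll enlarge both.

Run:
```python
from h import *
t=np.load('top.npy',allow_pickle=True).item();s=np.load('scene.npy',allow_pickle=True).item()
for n,uv,z in(('fix',(320,175),.008),('stand',(341,246),.028),('jar',(319,293),.042),('pot',(334,141),.034)): print(n,at(t,uv,z))
print(proj(t,[[0,0,0]]))
a=cv2.resize(t['img'][120:310,270:400],None,fx=3.1,fy=3.1,interpolation=3)[:,:,::-1]
b=cv2.resize(s['img'][150:310,270:410],None,fx=2.8,fy=3.68,interpolation=3)[:,:,::-1]
a=cv2.resize(a,(400,585));b=cv2.resize(b,(400,457));b=cv2.copyMakeBorder(b,0,128,0,0,0)
cv2.imwrite('pics/crop.png',np.hstack([a,b]))
```

```text
fix [0.6152 0.1624 0.008 ]
stand [0.4578 0.12   0.028 ]
jar [0.3629 0.1658 0.042 ]
pot [0.6836 0.1318 0.034 ]
[[407.01535916 486.68757452]]
```

View pics/crop.png

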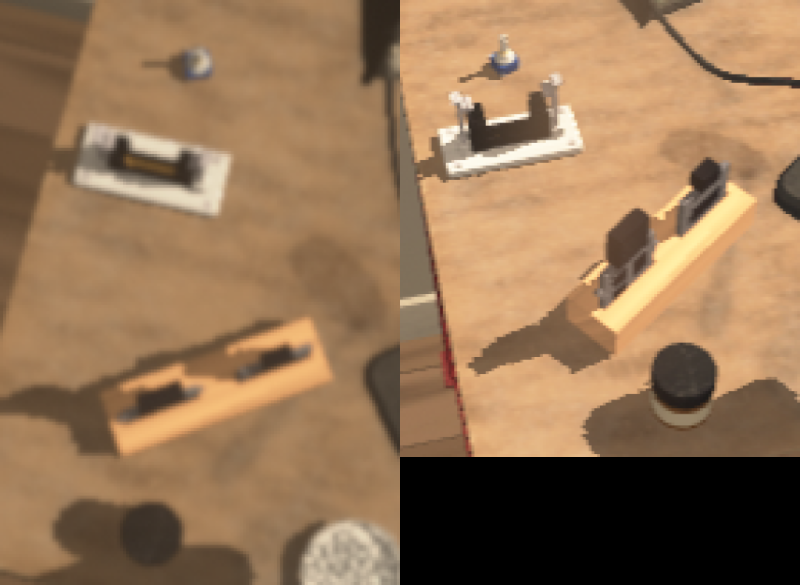

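The left (+y) slot holds the eared card with the larger grip. Before moving, I'll triangulate the lamp and other obstacles between the start pose and the work.

Run:
```python
from h import *
t=np.load('top.npy',allow_pickle=True).item();s=np.load('scene.npy',allow_pickle=True).item()
def tri(a,b):
    o1,d1=ray(t,a);o2,d2=ray(s,b);k=np.linalg.lstsq(np.c_[d1,-d2],o2-o1,rcond=None)[0]
    p,q=o1+k[0]*d1,o2+k[1]*d2; return ((p+q)/2).round(3),np.linalg.norm(p-q).round(3)
for n,a,b in(('lampnear',(410,327),(478,269)),('lampfar/right tip',(535,264),(528,150)),('lampback',(415,240),(437,215)),('blackdisc',(590,330),(640,20)),('lamp2 (neck)',(432,225),(437,160)),('grip',(323.6,249),(349,233)),('ears..base stand nearL',(309.5,267),(345,272))): print(n,*tri(a,b))
c=camera('wrist');save(c,'w0')
crop=lambda n,z:print(n,[at(t,(270+u/3.077,120+v/3.079),z) for u,v in n])
crop([(103,387),(308,317),(333,378),(122,455)],.028)
crop([(88,122),(231,152),(220,213),(73,185)],.008)
```

```text
lampnear [ 0.293 -0.016  0.039] 0.01
lampfar/right tip [ 0.412 -0.221  0.142] 0.007
lampback [ 0.463 -0.051 -0.007] 0.03
blackdisc [ 0.307 -0.132  0.469] 0.019
lamp2 (neck) [ 0.479 -0.046  0.14 ] 0.008
grip [0.447 0.157 0.074] 0.002
ears..base stand nearL [0.416 0.184 0.006] 0.002
[(103, 387), (308, 317), (333, 378), (122, 455)] [array([0.4589, 0.1973, 0.028 ]), array([0.5055, 0.0586, 0.028 ]), array([0.464 , 0.0431, 0.028 ]), array([0.4137, 0.1846, 0.028 ])]
[(88, 122), (231, 152), (220, 213), (73, 185)] [array([0.6504, 0.2091, 0.008 ]), array([0.6276, 0.1076, 0.008 ]), array([0.5832, 0.1161, 0.008 ]), array([0.6042, 0.2195, 0.008 ])]
```

View pics/w0.png

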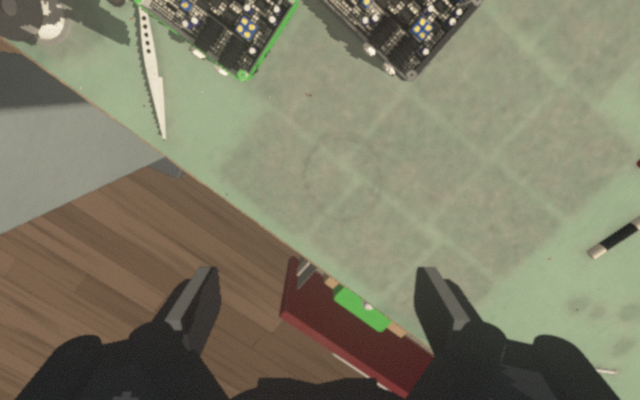

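The wrist view shows only the mat and the fingers at the bottom. The black disc between start and work needs a closer look, so I'll view the right-hand regions of both cameras.

Run:
```python
from h import *
t=np.load('top.npy',allow_pickle=True).item();s=np.load('scene.npy',allow_pickle=True).item()
g=lambda i:(255*(i/255.)**.6).astype(np.uint8)
a=cv2.resize(g(t['img'][0:400,380:640]),(390,600));b=cv2.resize(g(s['img'][0:400,380:640]),(390,600))
cv2.imwrite('pics/right.png',np.hstack([a,b])[:,:,::-1])
```

```text
(no output)
```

View pics/right.png

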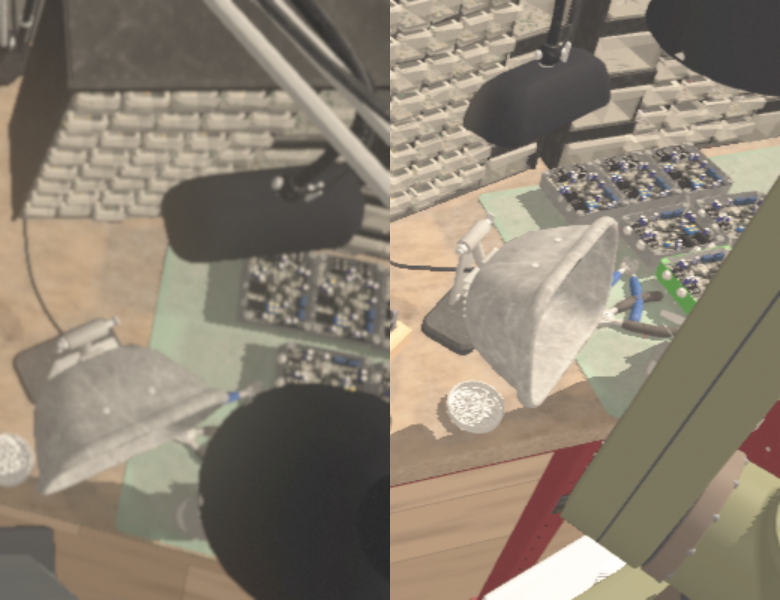

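The dome shade has a screw visible in both views: top (513,333) and scene (573,37). I'll triangulate it, plus the other shade.

Run:
```python
from h import *
t=np.load('top.npy',allow_pickle=True).item();s=np.load('scene.npy',allow_pickle=True).item()
def tri(a,b):
    o1,d1=ray(t,a);o2,d2=ray(s,b);k=np.linalg.lstsq(np.c_[d1,-d2],o2-o1,rcond=None)[0]
    p,q=o1+k[0]*d1,o2+k[1]*d2; return ((p+q)/2).round(3),np.linalg.norm(p-q).round(3)
p,e=tri((513,333),(573,37));print(p,e)
for z in (.4,.45,.5,.55,.6): print(z,at(t,(633,347),z),at(t,(513,333),z),at(s,(551,10),z),at(s,(635,63),z))
print('lamp rim top',tri((527,265),(528,150)),'rim bottom',tri((409,328),(478,269)))
print('shade2',tri((572,123),(490,37)),tri((490,160),(437,82)))
```

```text
[ 0.312 -0.042  0.47 ] 0.001
0.4 [ 0.2903 -0.2122  0.4   ] [ 0.3074 -0.0698  0.4   ] [ 0.4641 -0.2021  0.4   ] [ 0.3021 -0.1852  0.4   ]
0.45 [ 0.2951 -0.18    0.45  ] [ 0.3107 -0.0499  0.45  ] [ 0.3972 -0.1081  0.45  ] [ 0.26   -0.0937  0.45  ]
0.5 [ 0.2998 -0.1478  0.5   ] [ 0.314  -0.0299  0.5   ] [ 0.3304 -0.014   0.5   ] [ 0.2179 -0.0023  0.5   ]
0.55 [ 0.3046 -0.1156  0.55  ] [ 0.3173 -0.01    0.55  ] [0.2635 0.08   0.55  ] [0.1757 0.0892 0.55  ]
0.6 [ 0.3094 -0.0834  0.6   ] [0.3206 0.0099 0.6   ] [0.1967 0.174  0.6   ] [0.1336 0.1806 0.6   ]
lamp rim top (array([ 0.407, -0.204,  0.154]), np.float64(0.001)) rim bottom (array([ 0.291, -0.013,  0.044]), np.float64(0.01))
shade2 (array([ 0.626, -0.258,  0.264]), np.float64(0.014)) (array([ 0.584, -0.121,  0.227]), np.float64(0.015))
```

Run:
```python
from h import *
t=np.load('top.npy',allow_pickle=True).item();s=np.load('scene.npy',allow_pickle=True).item()
for z in(0,.3,.5,.6,.7,.8): print(z,[at(t,p,z)[:2] for p in((378,40),(385,0),(530,0),(640,100),(633,347))], at(s,(285,0),z)[:2],at(s,(495,0),z)[:2])
```

```text
0 [array([0.9446, 0.0244]), array([1.0506, 0.0042]), array([ 1.0484, -0.3431]), array([ 0.7895, -0.567 ]), array([ 0.252 , -0.4699])] [ 1.5223 -0.188 ] [ 1.1506 -0.8405]
0.3 [array([0.7612, 0.0663]), array([0.8348, 0.0523]), array([ 0.8332, -0.1887]), array([ 0.6537, -0.344 ]), array([ 0.2807, -0.2766])] [0.9054 0.0603] [ 0.687  -0.3233]
0.5 [array([0.639 , 0.0942]), array([0.6909, 0.0843]), array([ 0.6898, -0.0857]), array([ 0.5631, -0.1953]), array([ 0.2998, -0.1478])] [0.4941 0.2257] [0.3779 0.0216]
0.6 [array([0.5779, 0.1082]), array([0.6189, 0.1004]), array([ 0.6181, -0.0342]), array([ 0.5178, -0.121 ]), array([ 0.3094, -0.0834])] [0.2885 0.3085] [0.2233 0.194 ]
0.7 [array([0.5167, 0.1222]), array([0.547 , 0.1164]), array([0.5464, 0.0172]), array([ 0.4725, -0.0467]), array([ 0.319, -0.019])] [0.0829 0.3912] [0.0688 0.3664]
0.8 [array([0.4556, 0.1361]), array([0.4751, 0.1324]), array([0.4747, 0.0687]), array([0.4272, 0.0276]), array([0.3285, 0.0455])] [-0.1227  0.4739] [-0.0858  0.5388]
```

The direct path is blocked by a dome shade (rim z≈0.47 at about (0.30,-0.16)), with a magnifier lamp below it. I'll fold the arm up, swing over them, then unfold. First half of the raise-and-pitch:

step_arm(deltas=[[-1,0,0,-38,-4.5,0,0],[-1,0,3,-38,-4.5,0,0],[-1,0,6,-38,-4.5,0,0],[-1,0,9,-37,-4.5,0,0],[-1,0,12,-36,-4.5,0,0],[-1,0,15,-35,-4.5,0,0],[-1,0,17,-34,-4.5,0,0],[-1,0,20,-32,-4.5,0,0],[-1,0,22,-31,-4.5,0,0],[-1,0,25,-29,-4.5,0,0]])

```text
time_s: 0.98
position: [0.2364, -0.5238, 0.6141]
tool_rot: [[0.911, 0.29, 0.292], [0.411, -0.642, -0.647], [-0.0, 0.71, -0.704]]
wrist_force: [-0.2, -1.3, -0.5]
grip_width: 0.999
grasp_force: 0.0
```

```bash
cat > k.py <<'E'
from h import *
s=manip.sense();p=s['position'];q=s['qpos']
print(s['time_s'],'q',q.round(3),'p',p.round(4),'r',np.hypot(p[0],p[1]).round(3),'\n',s['tool_rot'].round(3),s['wrist_force'].round(1),s['grip_width'],s['grasp_force'])
E
python3 k.py
```

```text
0.9833 q [-1.283 -0.186  1.389  0.105  1.156 -0.138] p [ 0.2364 -0.5238  0.6141] r 0.575 
 [[ 0.911  0.29   0.292]
 [ 0.411 -0.642 -0.647]
 [-0.     0.71  -0.704]] [-0.2 -1.3 -0.5] 0.9993717283157422 0.0
```

step_arm(deltas=[[-1,0,27,-27,-4.5,0,0],[-1,0,29,-25,-4.5,0,0],[-1,0,31,-22,-4.5,0,0],[-1,0,32,-20,-4.5,0,0],[-1,0,34,-17,-4.5,0,0],[-1,0,35,-15,-4.5,0,0],[-1,0,36,-12,-4.5,0,0],[-1,0,37,-9,-4.5,0,0],[-1,0,38,-6,-4.5,0,0],[-1,0,38,-3,-4.5,0,0]])

```text
time_s: 1.82
position: [0.2361, -0.5231, 0.9949]
tool_rot: [[0.912, -0.002, 0.411], [0.411, 0.004, -0.912], [-0.0, 1.0, 0.004]]
wrist_force: [-0.2, -0.1, 0.1]
grip_width: 0.999
grasp_force: 0.0
```

Run:
```python
from k import *
# fit kinematics from two poses: planar model
def fk(q,x):
    zs,L1,L2,Lt,a=x
    r=L1*np.sin(q[1])+L2*np.sin(q[1]+q[2])+Lt*np.sin(q[1]+q[2]+q[4])+a
    z=zs+L1*np.cos(q[1])+L2*np.cos(q[1]+q[2])+Lt*np.cos(q[1]+q[2]+q[4]); return r,z
from scipy.optimize import least_squares
D=[([-1.22,.3075,1.5077,0,1.3284],.5743,.2304),([-1.283,-.186,1.389,.105,1.156],.575,.6141),(q,np.hypot(p[0],p[1]),p[2])]
f=least_squares(lambda x:np.ravel([np.subtract(fk(a,x),(b,c)) for a,b,c in D]+[(x-[.33,.45,.45,.42,0])*.01][0:0])if 0 else np.r_[np.ravel([np.subtract(fk(a,x),(b,c)) for a,b,c in D]),(np.array(x)-[.33,.45,.45,.42,0])*.02],[.33,.45,.45,.42,0])
print(f.x.round(3),f.cost)
```

```text
1.8167 q [-1.356 -0.3    1.174  0.32   0.719 -0.244] p [ 0.2361 -0.5231  0.9949] r 0.574 
 [[ 0.912 -0.002  0.411]
 [ 0.411  0.004 -0.912]
 [-0.     1.     0.004]] [-0.2 -0.1  0.1] 0.9987018815031203 0.0
[0.209 0.562 0.404 0.415 0.013] 1.8850055803297453e-05
```

step_arm(deltas=[[-1,40,0,-1.4,0,4,0],[-1,40,0,-1.4,0,4,0],[-1,40,0,-1.4,0,4,0],[-1,40,0,-1.4,0,4,0],[-1,40,0,-1.4,0,4,0],[-1,40,0,-1.4,0,4,0],[-1,40,0,-1.4,0,4,0],[-1,40,0,-1.4,0,4,0]])

```text
time_s: 2.48
position: [0.4788, -0.3183, 0.9918]
tool_rot: [[0.552, 0.001, 0.834], [0.834, -0.001, -0.552], [0.0, 1.0, -0.002]]
wrist_force: [0.3, 0.3, 0.5]
grip_width: 1.0
grasp_force: 0.0
```

step_arm(deltas=[[-1,40,0,-1.4,0,4,0],[-1,40,0,-1.4,0,4,0],[-1,40,0,-1.4,0,4,0],[-1,40,0,-1.4,0,4,0],[-1,40,0,-1.4,0,4,0],[-1,40,0,-1.4,0,4,0],[-1,40,0,-1.4,0,4,0],[-1,40,0,-1.4,0,4,0],[-1,40,0,-1.4,0,4,0],[-1,40,0,-1.4,0,4,0],[-1,40,0,-1.4,0,4,0]])

```text
time_s: 3.4
position: [0.5647, 0.1029, 0.9918]
tool_rot: [[-0.182, 0.002, 0.983], [0.983, 0.0, 0.182], [0.0, 1.0, -0.002]]
wrist_force: [0.9, -0.3, 0.8]
grip_width: 0.999
grasp_force: 0.0
```

```bash
python3 k.py
```

```text
3.4 q [-0.034 -0.301  1.177  0.332  0.724 -0.253] p [0.5647 0.1029 0.9918] r 0.574 
 [[-0.182  0.002  0.983]
 [ 0.983  0.     0.182]
 [ 0.     1.    -0.002]] [ 0.9 -0.3  0.8] 0.998574018100261 0.0
```

step_arm(deltas=[[-1,0,-35,-4,5,0,0],[-1,0,-35,-1,5,0,0],[-1,0,-35,2,5,0,0],[-1,0,-35,5,5,0,0],[-1,0,-34,8,5,0,0],[-1,0,-33,11,5,0,0],[-1,0,-32,14,5,0,0],[-1,0,-31,17,5,0,0],[-1,0,-29,19,5,0,0]])

```text
time_s: 4.15
position: [0.528, 0.0943, 0.6784]
tool_rot: [[-0.178, 0.698, 0.693], [0.984, 0.127, 0.126], [-0.0, 0.704, -0.71]]
wrist_force: [0.9, 0.1, 0.1]
grip_width: 1.003
grasp_force: 0.0
```

step_arm(deltas=[[-1,0,-28,22,5,0,0],[-1,0,-26,24,5,0,0],[-1,0,-23,26,5,0,0],[-1,0,-21,28,5,0,0],[-1,0,-18,30,5,0,0],[-1,0,-16,32,5,0,0],[-1,0,-13,33,5,0,0],[-1,0,-10,34,5,0,0],[-1,0,-7,35,5,0,0]])

```text
time_s: 4.9
position: [0.4929, 0.0879, 0.3627]
tool_rot: [[-0.179, 0.984, -0.003], [0.984, 0.179, -0.001], [-0.0, -0.003, -1.0]]
wrist_force: [-0.0, 1.1, 0.3]
grip_width: 1.003
grasp_force: 0.0
```

Run:
```python
from k import *
c=camera('wrist');save(c,'w1');c['s']=s;np.save('w1.npy',c,allow_pickle=True)
print(c['hand_eye'].round(3))
for P in([.458,.12,.028],[.447,.157,.085],[.616,.162,.01]):print(proj(c,P,s))
```

```text
4.9 q [ 0.092  0.126  1.422 -0.     1.597 -0.087] p [0.4929 0.0879 0.3627] r 0.501 
 [[-0.179  0.984 -0.003]
 [ 0.984  0.179 -0.001]
 [-0.    -0.003 -1.   ]] [-0.   1.1  0.3] 1.00327725642203 0.0
[[ 0.    -0.947 -0.322  0.084]
 [ 1.     0.     0.     0.   ]
 [-0.    -0.322  0.947 -0.143]
 [ 0.     0.     0.     1.   ]]
[[296.68123963 119.40622522]]
[[289.62671156  90.7858676 ]]
[[413.05950267 108.70204045]]
```

View pics/w1.png

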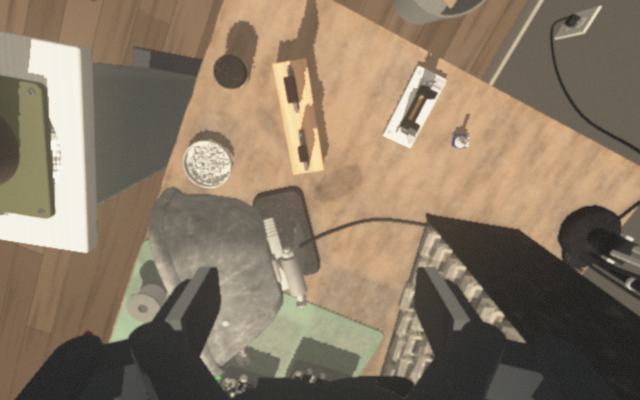

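The wrist view shows stand (300,115), eared card at (292,85), fixture (416,107), jar (230,70), pot (461,138). This matches the projections. I'll go closer for a precise view.

step_arm(deltas=[[-1,12.2,9.3,27,0,0,0],[-1,12.2,9.3,27,0,0,0],[-1,12.2,9.3,27,0,0,0],[-1,12.2,9.3,27,0,0,0],[-1,12.2,9.3,27,0,0,0],[-1,12.2,9.3,27,0,0,0],[-1,0,0,0,0,0,0]])

```text
time_s: 5.53
position: [0.5331, 0.1713, 0.1972]
tool_rot: [[-0.18, 0.984, -0.007], [0.984, 0.18, -0.0], [0.001, -0.007, -1.0]]
wrist_force: [-0.7, 0.3, -0.2]
grip_width: 0.998
grasp_force: 0.0
```

Run:
```python
from k import *
c=camera('wrist');c['s']=s;np.save('w2.npy',c,allow_pickle=True)
for P in([.458,.12,.028],[.447,.157,.085],[.616,.162,.01]):print(proj(c,P,s))
cv2.imwrite('pics/w2.png',cv2.resize(c['img'][:,:,::-1],(800,500)))
```

```text
5.5333 q [2.350e-01 3.170e-01 1.582e+00 1.000e-03 1.249e+00 5.300e-02] p [0.5331 0.1713 0.1972] r 0.56 
 [[-0.18   0.984 -0.007]
 [ 0.984  0.18  -0.   ]
 [ 0.001 -0.007 -1.   ]] [-0.7  0.3 -0.2] 0.9975882001291412 0.0
[[233.48133863 213.77293111]]
[[207.17428475 194.2587512 ]]
[[396.52795582 196.0284134 ]]
```

View pics/w2.png

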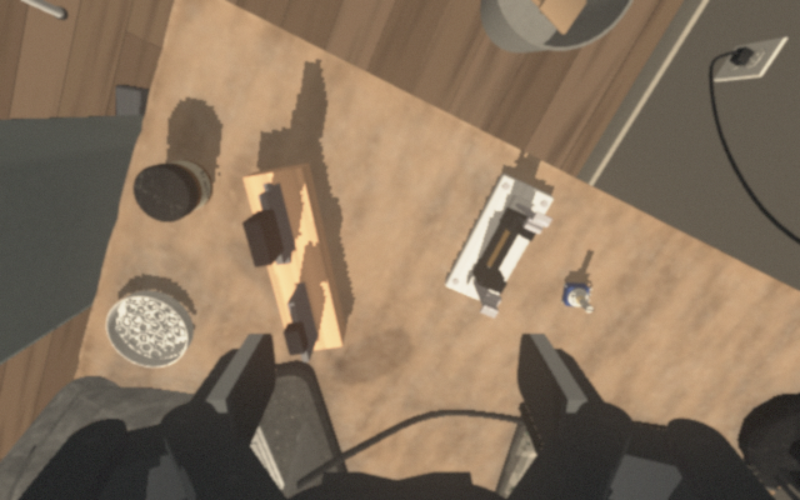

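Measured in the 800×500 view: stand top corners (244,177), (307,164), (342,346); fixture base corners (509,174), (553,192), (446,285); brass strip at (500,248). I'll fit models and overlay them.

```bash
cat > fit.py <<'E'
from h import *
from scipy.optimize import least_squares
def pts(m,x): 
    c,s=np.cos(x[2]),np.sin(x[2]); m=np.atleast_2d(m)
    return np.c_[x[0]+c*m[:,0]-s*m[:,1],x[1]+s*m[:,0]+c*m[:,1],m[:,2]]
def fit(views,x0):  # views: (cam,state,model pts,pixels)
    return least_squares(lambda x:np.concatenate([(proj(c,pts(m,x),s)-u).ravel() for c,s,m,u in views]),x0,loss='soft_l1')
def draw(img,c,s,m,x,k,o,col):
    q=((proj(c,pts(m,x),s)-o)*k).astype(int); cv2.polylines(img,[q.reshape(-1,1,2)],True,col,1)
box=lambda a,b,z,y0=0:np.array([[-a,y0+b,z],[a,y0+b,z],[a,y0-b,z],[-a,y0-b,z]])/1000.
E
cat > f1.py <<'E'
from fit import *
w=np.load('w2.npy',allow_pickle=True).item();s=w['s']
t=np.load('top.npy',allow_pickle=True).item()
S=box(22,75,28);F=box(23,52,8)
us=np.array([(244,177),(307,164),(342,346)])/1.25; uf=np.array([(509,174),(553,192),(446,285)])/1.25
tc=lambda L:np.array(L)/3.078+[270,120]
st=[(t,None,S,tc([(103,387),(308,317),(333,378),(122,455)])[[0,1,2,3]])]
ft=[(t,None,F,tc([(73,185),(88,122),(231,152),(220,213)]))]
x=fit([(w,s,S[[0,1,2]],us)],[.458,.12,.35]);y=fit([(w,s,F[[0,1,3]],uf)],[.616,.162,-.19])
print('stand',x.x,x.fun.round(1));print('fix',y.x,y.fun.round(1))
xs=fit(st,[.458,.12,.35]);ys=fit(ft,[.616,.162,-.19]);print('top',xs.x,xs.fun.round(1),ys.x,ys.fun.round(1))
A=[]
o=(180,120);k=4;img=cv2.resize(w['img'][120:290,180:285,::-1],None,fx=k*.86,fy=k*.86,interpolation=3);k*=.86
for m in(S,box(3.5,26.5,28,40),box(6,15,91,40)):draw(img,w,s,m,x.x,k,o,(0,255,0))
o2=(350,130);im2=cv2.resize(w['img'][130:260,350:450,::-1],None,fx=4.2,fy=4.2,interpolation=3)
for m in(F,box(3.5,20,10)):draw(im2,w,s,m,y.x,4.2,o2,(0,255,0))
H=max(img.shape[0],im2.shape[0]);pad=lambda i:cv2.copyMakeBorder(i,0,H-i.shape[0],0,0,0)
o=np.hstack([pad(img),pad(im2)]);print(o.shape);cv2.imwrite('pics/ov.png',o)
E
python3 f1.py
```

```text
stand [0.46202615 0.12148538 0.32521685] [ 1.3 -1.1 -2.1  2.4  0.1 -0.3]
fix [ 0.61817782  0.16498056 -0.21718947] [-4.8 -2.2  1.7  1.7  0.1  0.1]
top [ 0.45959194  0.12041291 -0.3398416 ] [ -0.5  -2.4 -60.1   0.4   0.5   4.1  62.5  -0.5] [ 0.61628355  0.16310427 -0.20980296] [ 0.3 -0.2 -0.   0.4  0.1 -0.2 -0.4  0.1]
(585, 781, 3)
```

View pics/ov.png

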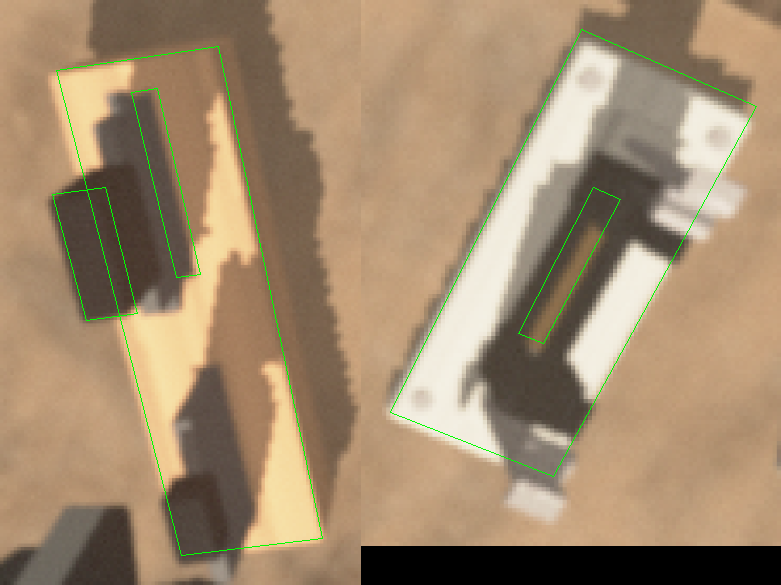

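The overlay grip outline matches the dark grip, so the card is at about (0.449, 0.159) with yaw about 18.9°. Moving above it.

step_arm(deltas=[[-0.4,0.8,-21.2,10,0,0,0],[-0.4,0.9,-21.2,10,0,0,0],[-0.4,0.8,-21.2,15,0,0,0],[-0.4,0.9,-21.2,15,0,0,0],[-0.4,0,0,12,0,0,-4.2],[-0.4,0,0,10,0,0,-4.3],[-0.4,0,0,0,0,0,0]])

```text
time_s: 6.17
position: [0.4505, 0.1574, 0.1306]
tool_rot: [[-0.323, 0.946, 0.001], [0.946, 0.323, -0.0], [-0.0, 0.001, -1.0]]
wrist_force: [-0.5, -0.2, 0.1]
grip_width: 0.701
grasp_force: 0.0
```

Run:
```python
from k import *
c=camera('top');save(c,'t1');np.save('t1.npy',c,allow_pickle=True);w=camera('wrist');w['s']=s;np.save('w3.npy',w,allow_pickle=True)
print(proj(w,[[.4492,.1594,.091]],s),proj(w,[s['position']],s))
cv2.imwrite('pics/w3.png',cv2.resize(w['img'][150:400,140:500,::-1],None,fx=2.2,fy=2.2))
```

```text
6.1667 q [ 0.248  0.279  1.845 -0.     1.017 -0.081] p [0.4505 0.1574 0.1306] r 0.477 
 [[-0.323  0.946  0.001]
 [ 0.946  0.323 -0.   ]
 [-0.     0.001 -1.   ]] [-0.5 -0.2  0.1] 0.7013546342615735 0.0
[[315.56275674 230.99047278]] [[316.44751339 269.29331109]]
```

View pics/w3.png

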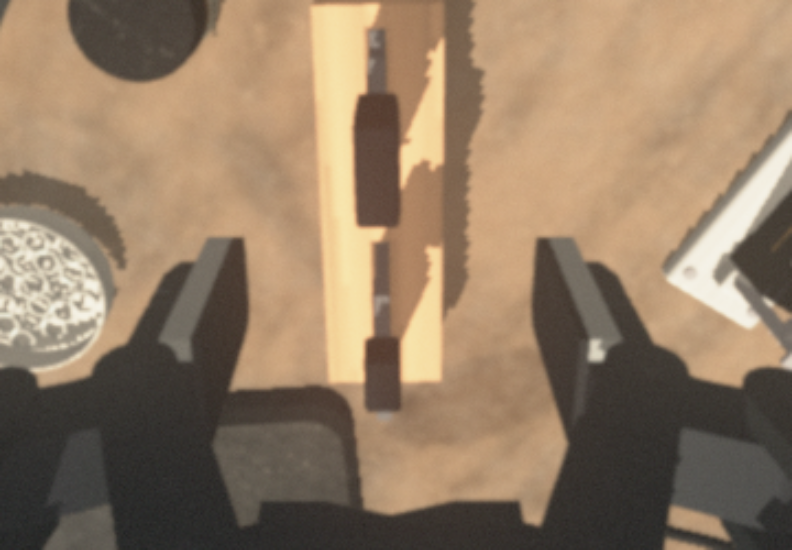

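Nearly aligned: grip top centre is at crop (378,172), about 4 px left of the gripper centre line, with a 1° residual tilt.

Run:
```python
from h import *
w=np.load('w3.npy',allow_pickle=True).item();s=w['s'];g=at(w,(311.8,228.2),.091,s);p=g-s['position']
print(g,s['tool_rot'].T@p*1000)
```

```text
[0.4466 0.1604 0.091 ] [ 4.12259536 -2.70074286 39.55430795]
```

step_arm(deltas=[[-0.4,4,-2.5,9.5,0,0,-1],[-0.4,0,0,15,0,0,0],[-0.4,0,0,15,0,0,0],[-0.4,0,0,15,0,0,0],[-0.4,0,0,15,0,0,0],[-0.4,0,0,0,0,0,0]], squeeze=60)

```text
time_s: 6.77
position: [0.4473, 0.1608, 0.0597]
tool_rot: [[-0.337, 0.942, -0.001], [0.942, 0.337, -0.0], [0.0, -0.001, -1.0]]
wrist_force: [0.1, 0.2, -0.8]
grip_width: 0.701
grasp_force: 0.0
```

step_arm(deltas=[[1,0,0,0,0,0,0],[1,0,0,0,0,0,0],[1,0,0,0,0,0,0],[1,0,0,0,0,0,0],[1,0,0,0,0,0,0],[1,0,0,0,0,0,0],[1,0,0,0,0,0,0],[1,0,0,0,0,0,0],[1,0,0,0,0,0,0],[1,0,0,0,0,0,0]])

```text
time_s: 7.6
position: [0.4479, 0.1611, 0.0615]
tool_rot: [[-0.338, 0.941, 0.002], [0.941, 0.338, 0.0], [-0.0, 0.002, -1.0]]
wrist_force: [-1.0, -1.3, 6.3]
grip_width: 0.128
grasp_force: 58.6
```

step_arm(deltas=[[1,0,0,-8,0,0,0],[1,0,0,-14,0,0,0],[1,0,0,-14,0,0,0],[1,0,0,-14,0,0,0],[1,0,0,-14,0,0,0],[1,0,0,-14,0,0,0],[1,0,0,0,0,0,0]])

```text
time_s: 8.18
position: [0.4494, 0.1617, 0.1415]
tool_rot: [[-0.338, 0.941, 0.006], [0.941, 0.338, 0.002], [-0.001, 0.006, -1.0]]
wrist_force: [0.8, -0.6, -0.4]
grip_width: 0.131
grasp_force: 58.4
```

Run:
```python
from k import *
f=np.array([.617,.164]);R=s['tool_rot']
print('yaw',np.degrees(np.arctan2(R[1,1],R[0,1])),'to fix mm',R.T@np.r_[f-s['position'][:2],0]*1000)
```

```text
8.1833 q [ 0.257  0.263  1.834  0.     1.038 -0.088] p [0.4494 0.1617 0.1415] r 0.478 
 [[-0.338  0.941  0.006]
 [ 0.941  0.338  0.002]
 [-0.001  0.006 -1.   ]] [ 0.8 -0.6 -0.4] 0.1313253901854149 58.39203894138336
yaw 19.778746556411765 to fix mm [-54.54578089 158.44762435   1.02445664]
```

step_arm(deltas=[[1,-9.1,26.4,0,0,0,0],[1,-9.1,26.4,0,0,0,0],[1,-9.1,26.4,0,0,0,0],[1,-9.1,26.4,0,0,0,0],[1,-9.1,26.4,0,0,0,0],[1,-9.1,26.4,0,0,0,0],[1,0,0,0,0,0,5.3],[1,0,0,0,0,0,5.3],[1,0,0,0,0,0,5.3],[1,0,0,0,0,0,5.3],[1,0,0,0,0,0,5.3],[1,0,0,0,0,0,5.3],[1,0,0,0,0,0,0],[1,0,0,0,0,0,0]])

```text
time_s: 9.35
position: [0.6145, 0.1633, 0.1378]
tool_rot: [[0.206, 0.979, -0.001], [0.979, -0.206, -0.0], [-0.0, -0.001, -1.0]]
wrist_force: [-0.7, 0.3, -1.5]
grip_width: 0.126
grasp_force: 58.6
```

Run:
```python
from k import *
w=camera('wrist');w['s']=s;np.save('w4.npy',w,allow_pickle=True)
R=s['tool_rot'];print('yaw',np.degrees(np.arctan2(R[1,1],R[0,1])))
print('tcp px',proj(w,[s['position']],s))
cv2.imwrite('pics/w4.png',cv2.resize(w['img'][100:350,160:480,::-1],None,fx=2.4,fy=2.4,interpolation=3))
```

```text
9.35 q [0.193 0.468 1.495 0.    1.179 0.401] p [0.6145 0.1633 0.1378] r 0.636 
 [[ 0.206  0.979 -0.001]
 [ 0.979 -0.206 -0.   ]
 [-0.    -0.001 -1.   ]] [-0.7  0.3 -1.5] 0.1261065319887951 58.645230531692505
yaw -11.873782977635736
tcp px [[317.20614904 269.31394418]]
```

View pics/w4.png

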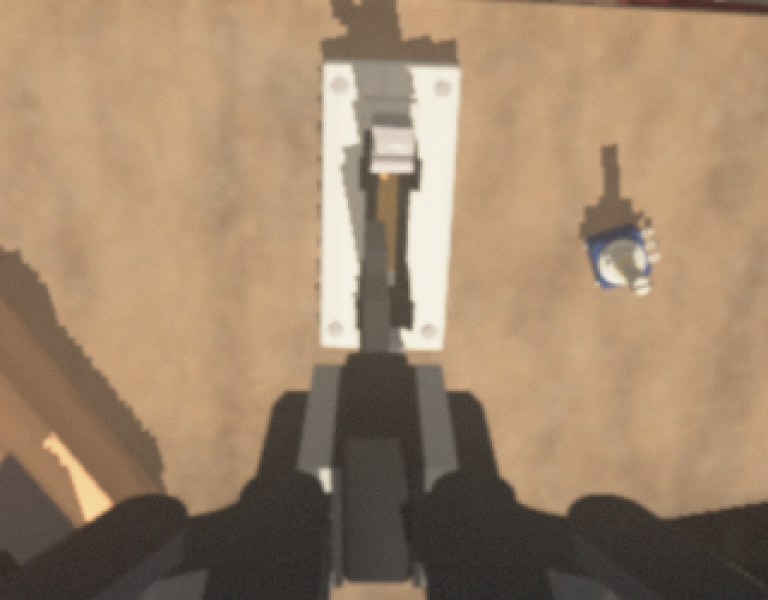

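The card hangs aligned in the gripper, with its slab at crop column ~375. The fixture base corners are at crop (322,62), (460,66), (443,350), (321,347), so it needs about 2 mm of tool y and ~1–2° of turn. Fitting this numerically:

Run:
```python
from fit import *
w=np.load('w4.npy',allow_pickle=True).item();s=w['s'];R=s['tool_rot'];p=s['position']
P=lambda L:np.array(L,float)/2.4+[160,100]
F=box(23,52,8);u=P([(322,64),(460,67),(443,350),(321,347)])
t=np.load('top.npy',allow_pickle=True).item()
ut=np.array([(73,185),(88,122),(231,152),(220,213)])/3.078+[270,120]
yt=np.c_[ut]
a=fit([(w,s,F,u)],[.617,.164,-.21]);b=fit([(w,s,F,u),(t,None,F,yt)],[.617,.164,-.21])
for r in(a,b): print(r.x.round(4),np.degrees(r.x[2]).round(2),r.fun.round(1),'tool mm',(R.T@np.r_[r.x[:2]-p[:2],0]*1000).round(1))
inv=lambda q:((proj(w,[p+R@np.array(q)/1000],s)[0]-[160,100])*2.4).round(0)
for n,q in dict(botfar=(25,0,55.5),botfar5=(22,0,55.5),side=(25,0,50),eartop=(30,0,15.5),earlow=(30,0,20),earbase=(25,0,25),grip=(15,0,-29.5),gripb=(15,0,.5),gripyL=(15,-6,-10)).items(): print(n,inv(q))
for n,m in dict(strip=box(3.5,20,10),posttop=box(3.5,26.3,43)).items(): print(n,((proj(w,pts(m,a.x),s)-[160,100])*2.4).round(0).tolist())
g=cv2.cvtColor(w['img'],cv2.COLOR_RGB2GRAY);hsv=cv2.cvtColor(w['img'],cv2.COLOR_RGB2HSV)
for r in(180,190,198,205): print(r,w['img'][r,300:342].sum(1).tolist())
```

```text
[ 0.6176  0.1624 -0.233 ] -13.35 [-0.4 -0.7  0.4 -0.4  0.5  0.7 -0.5  0.7] tool mm [-0.2  3.2 -0. ]
[ 0.6175  0.1625 -0.2305] -13.21 [-0.8 -0.7  0.1 -0.5  0.5  0.6 -0.5  0.7  0.5 -1.3  0.5 -0.6  0.5 -0.2
 -0.5 -0. ] tool mm [-0.1  3.  -0. ]
botfar [377. 207.]
botfar5 [377. 218.]
side [377. 213.]
eartop [377. 238.]
earlow [377. 232.]
earbase [377. 246.]
grip [378. 419.]
gripb [377. 337.]
gripyL [344. 362.]
strip [[378.0, 161.0], [398.0, 161.0], [395.0, 271.0], [375.0, 271.0]]
posttop [[378.0, 165.0], [402.0, 166.0], [396.0, 327.0], [374.0, 326.0]]
180 [702, 701, 694, 626, 497, 447, 441, 441, 435, 435, 413, 385, 304, 245, 231, 225, 268, 310, 341, 359, 353, 345, 347, 347, 341, 296, 255, 244, 246, 266, 394, 587, 655, 660, 665, 690, 705, 711, 709, 711, 711, 712]
190 [702, 708, 709, 709, 701, 626, 497, 446, 440, 441, 426, 370, 295, 245, 223, 237, 267, 317, 341, 346, 349, 348, 346, 345, 327, 281, 245, 228, 238, 341, 536, 674, 704, 708, 711, 713, 713, 709, 711, 708, 709, 712]
198 [703, 703, 708, 712, 712, 706, 660, 552, 457, 439, 423, 364, 301, 279, 275, 281, 286, 284, 279, 286, 302, 329, 338, 344, 298, 255, 236, 232, 255, 408, 629, 702, 711, 712, 711, 712, 712, 712, 712, 710, 715, 714]
205 [703, 707, 710, 712, 712, 711, 708, 690, 606, 477, 423, 377, 318, 289, 291, 295, 303, 298, 308, 295, 304, 318, 335, 326, 290, 254, 233, 235, 290, 459, 649, 705, 710, 710, 708, 712, 712, 713, 709, 713, 712, 712]
```

The brass strip pixels confirm the fit. Correct by tool y +3.2 and 1.4°, then begin the descent.

step_arm(deltas=[[1,-0.2,3.2,0,0,0,1.4],[1,0,0,11,0,0,0],[1,0,0,11,0,0,0],[1,0,0,11,0,0,0],[1,0,0,0,0,0,0],[1,0,0,0,0,0,0]])

```text
time_s: 9.9
position: [0.6168, 0.1628, 0.1034]
tool_rot: [[0.232, 0.973, -0.003], [0.973, -0.232, 0.0], [-0.0, -0.003, -1.0]]
wrist_force: [0.1, 2.5, -1.5]
grip_width: 0.13
grasp_force: 58.4
```

Run:
```python
from k import *
R=s['tool_rot'];d=np.r_[np.array([.6176,.1624])-s['position'][:2],0];print('yaw',np.degrees(np.arctan2(R[1,1],R[0,1])),R.T@d*1000)
w=camera('wrist')
for r in(165,172,178,184): print(r,w['img'][r,300:342].sum(1).tolist())
```

```text
9.9 q [1.910e-01 5.060e-01 1.526e+00 1.000e-03 1.113e+00 4.250e-01] p [0.6168 0.1628 0.1034] r 0.638 
 [[ 0.232  0.973 -0.003]
 [ 0.973 -0.232  0.   ]
 [-0.    -0.003 -1.   ]] [ 0.1  2.5 -1.5] 0.12967762169464522 58.43375086784363
yaw -13.418002561994138 [-0.23640821  0.8753737  -0.00283562]
165 [620, 492, 436, 428, 426, 406, 345, 284, 324, 369, 383, 381, 377, 382, 373, 368, 363, 360, 358, 363, 368, 356, 358, 365, 357, 351, 380, 429, 465, 431, 453, 620, 693, 705, 703, 702, 702, 699, 700, 703, 700, 702]
172 [432, 427, 437, 426, 412, 345, 259, 242, 311, 354, 363, 367, 369, 369, 364, 369, 409, 524, 618, 639, 622, 522, 411, 372, 381, 383, 390, 439, 507, 471, 337, 382, 606, 691, 701, 704, 702, 702, 702, 702, 703, 703]
178 [433, 429, 418, 384, 316, 247, 218, 236, 272, 333, 347, 365, 355, 358, 366, 375, 400, 442, 457, 458, 464, 471, 482, 491, 488, 487, 488, 489, 464, 375, 266, 259, 370, 517, 651, 699, 704, 702, 704, 706, 703, 705]
184 [430, 426, 416, 364, 276, 226, 211, 226, 265, 312, 336, 341, 340, 338, 341, 354, 424, 570, 654, 668, 669, 668, 668, 665, 670, 670, 668, 669, 640, 511, 322, 235, 272, 418, 622, 693, 702, 705, 703, 704, 704, 708]
```

step_arm(deltas=[[1,0,0.4,4,0,0,0],[1,0,0,4,0,0,0],[1,0,0,4,0,0,0],[1,0,0,4,0,0,0],[1,0,0,3,0,0,0],[1,0,0,0,0,0,0],[1,0,0,0,0,0,0]])

```text
time_s: 10.53
position: [0.6189, 0.1633, 0.086]
tool_rot: [[0.232, 0.973, 0.001], [0.973, -0.232, 0.002], [0.002, 0.001, -1.0]]
wrist_force: [1.8, 5.1, -1.7]
grip_width: 0.133
grasp_force: 58.6
```

step_arm(deltas=[[1,0,0,4,0,0,0],[1,0,0,0,0,0,0],[1,0,0,0,0,0,0]])

```text
time_s: 10.78
position: [0.6189, 0.1634, 0.0821]
tool_rot: [[0.232, 0.973, 0.001], [0.973, -0.232, 0.002], [0.002, 0.001, -1.0]]
wrist_force: [1.2, 5.2, -1.3]
grip_width: 0.129
grasp_force: 58.8
```

step_arm(deltas=[[1,0,0,0,0,0,0]])

```text
time_s: 10.87
position: [0.6189, 0.1634, 0.0821]
tool_rot: [[0.232, 0.973, 0.001], [0.973, -0.232, 0.002], [0.002, 0.001, -1.0]]
wrist_force: [2.2, 5.8, -0.3]
grip_width: 0.132
grasp_force: 58.8
```

Inside the posts with a ~5 N side load toward +y; relieve it by shifting along tool x.

step_arm(deltas=[[1,0.8,0,0,0,0,0],[1,0,0,0,0,0,0],[1,0,0,0,0,0,0]])

```text
time_s: 11.12
position: [0.6189, 0.1635, 0.082]
tool_rot: [[0.232, 0.973, 0.001], [0.973, -0.232, 0.0], [0.001, 0.0, -1.0]]
wrist_force: [2.6, 4.6, -1.7]
grip_width: 0.13
grasp_force: 58.6
```

step_arm(deltas=[[1,1,0,0,0,0,0],[1,0,0,0,0,0,0],[1,0,0,0,0,0,0]])

```text
time_s: 11.37
position: [0.6188, 0.1638, 0.0821]
tool_rot: [[0.232, 0.973, -0.0], [0.973, -0.232, -0.001], [-0.001, 0.0, -1.0]]
wrist_force: [1.1, 1.8, -1.8]
grip_width: 0.133
grasp_force: 58.6
```

step_arm(deltas=[[1,0,0,3,0,0,0],[1,0,0,3,0,0,0],[1,0,0,2,0,0,0],[1,0,0,2,0,0,0],[1,0,0,0,0,0,0]])

```text
time_s: 11.78
position: [0.6191, 0.1639, 0.0732]
tool_rot: [[0.232, 0.973, 0.001], [0.973, -0.232, -0.0], [-0.0, 0.001, -1.0]]
wrist_force: [-0.1, 1.3, 5.7]
grip_width: 0.131
grasp_force: 59.6
```

step_arm(deltas=[[1,0,0,2,0,0,0],[1,0,0,2,0,0,0],[1,0,0,0,0,0,0]])

```text
time_s: 12.03
position: [0.6185, 0.1639, 0.0681]
tool_rot: [[0.232, 0.973, -0.0], [0.973, -0.232, -0.0], [-0.0, -0.0, -1.0]]
wrist_force: [1.2, 3.3, -4.4]
grip_width: 0.13
grasp_force: 58.4
```

The push rose and then dropped, which looks like the snap. Continue down to the hard stop.

step_arm(deltas=[[1,0,0,1.5,0,0,0],[1,0,0,1.5,0,0,0],[1,0,0,0,0,0,0]])

```text
time_s: 12.28
position: [0.6184, 0.164, 0.0656]
tool_rot: [[0.232, 0.973, -0.001], [0.973, -0.232, -0.0], [-0.0, -0.001, -1.0]]
wrist_force: [-0.2, 0.5, 5.3]
grip_width: 0.129
grasp_force: 59.5
```

step_arm(deltas=[[1,0,0,1,0,0,0],[1,0,0,1,0,0,0],[1,0,0,0,0,0,0]])

```text
time_s: 12.53
position: [0.6185, 0.1641, 0.0655]
tool_rot: [[0.232, 0.973, 0.0], [0.973, -0.232, -0.0], [-0.0, 0.0, -1.0]]
wrist_force: [-3.8, 1.1, 15.4]
grip_width: 0.13
grasp_force: 61.1
```

step_arm(deltas=[[1,0,0,0.7,0,0,0],[1,0,0,0,0,0,0],[1,0,0,0,0,0,0],[1,0,0,0,0,0,0],[1,0,0,0,0,0,0],[1,0,0,0,0,0,0]])

```text
time_s: 13.03
position: [0.6186, 0.1641, 0.0655]
tool_rot: [[0.232, 0.973, 0.001], [0.973, -0.232, 0.0], [0.0, 0.001, -1.0]]
wrist_force: [-4.5, 1.0, 19.2]
grip_width: 0.13
grasp_force: 61.6
```

The hard stop is at the predicted home height, and the 19 N press is steady. Handing in.

```bash
python3 -c "
from rig import manip
print(manip.sign_off())"
```

```text
the job is handed in; nothing more can be done
None
```

I handed the job in with the eared card pressed onto the contact strip at about 19 N and still held by its grip. The force drop and the stop at the expected home height point to both clips having snapped. I had no pictures left to check the clips by eye, and the hand-in gave no verdict.

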